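Stopper the demijohn and draw out the sack truck's handle

TASK

Get the demijohn on the sack truck ready to be wheeled away. Pick the cork stopper with the wooden head out of the steel tray, set it gently and upright in the demijohn's neck until its head sits on the rim, and let go of it; then take the truck's black handle grip so that its red button is pressed in, pull the handle straight up past the first stop to the second, which is as far as it goes, and finish while still gripping it there, fully drawn out. Do not disturb the other things on the table, and do not knock the demijohn.

Things in the scene. Friction and masses are not known exactly. Their poses are not given: they have to be found in the camera images.
- stopper_head (a point): centre of the stopper's head, a plain pale-wood cylinder 50 mm across and 42 mm tall: the part to grip. Below it a tapered cork plug 36 mm long, 39 mm across at the head and 31 mm at its foot. 78 mm tall in all, about 70 g; stands upright on the plug's foot in the tray, so this point starts 61 mm above the table. z up out of the head. The only stopper in the tray that fits.
- stopper_seat (a point): point on the stopper's axis at the flat underside of its head, 21 mm below stopper_head; this face rests on the demijohn's rim when the stopper is home. z up. The fixed steel tray it starts in (120 x 235 mm, rim 16 mm) lies left or right of the robot and holds three stoppers in a row, 65 mm apart, in any order.
- neck_rim (a point): centre of the mouth of the demijohn, at the level of the rim, about 20 mm above the table's level. Bore 42 mm, straight for 95 mm; the rim is 64 mm across outside, with a 75 mm bead from 12 to 22 mm below it. z up.
- demijohn: green glass demijohn 725 mm tall in a basket 430 mm across, standing on the sack truck on the floor just beyond the table's front edge (the edge is 445 mm ahead of the robot's axis; further right a leaf of the table reaches beyond it); only its neck reaches above the table's level. Origin under its foot. It is fixed on the truck, does not move.
- handle_grip (a point): centre of the truck's handle grip: a level black bar 200 mm long (along its own x), 30 mm wide (along its own y) and 30 mm tall. About 75 mm above the table's level with the handle in. Its two rails go down at its own x = -90 and +90 mm; under the middle of the bar there is free space for 80 mm and more. The bar moves only up and down, and the truck stands fixed. The demijohn's neck stands 250 mm from it towards its own +y.
- button_face (a point): middle of the face of the red release button, in the middle of the bar's side that faces its own -y: 44 mm long (along x), 20 mm tall, standing out 7 mm, so that bar and button together are 37 mm across y. Squeezing the bar across its y from above, with one finger on the button, presses it.
- button (a joint): travel of the red button into the bar, m: 0 out, 0.005 fully pressed. A spring of about 2 N at first, 6 N fully pressed. From about 0.0042 the latch pins are clear of their holes; a button that is let go springs out only at a stop.
- handle (a joint): height to which the handle is drawn out, m: 0 in (start, latched), 0.10 first stop, 0.20 second stop, which is also the end of its travel. With the button out it is latched at each of these; with the button kept pressed it slides freely past the first stop. Its weight and friction take about 8 N to lift.
- bung_red_center (a point): centre of a small red rubber bung, 36 mm across, 30 mm tall, in the tray; too small for this neck, leave it
- bung_grey_center (a point): centre of a small grey rubber bung, 36 mm across, 30 mm tall, in the tray; too small for this neck, leave it
- corkscrew_center (a point): centre of a waiter's corkscrew, 115 mm long, lying on the wooden board (120 x 220 mm, 14 mm thick); leave it
- tastevin_center (a point): centre of a small steel tasting cup, 72 mm across, 26 mm tall, on the wooden board; leave it
- bottle_a_center (a point): centre of a wine bottle, 76 mm across, 300 mm tall, at the right; leave it
- glass_center (a point): centre of a stemmed tasting glass, 68 mm across, 165 mm tall, at the right; leave it
- funnel_center (a point): point on the axis, 60 mm up, of a steel funnel standing mouth down, 130 mm across, 130 mm tall, at the left; leave it
There are look-alikes about, which are no part of the job. Of the things that look like the part that bears stopper_head, the middle-sized one is meant.

How it is judged (in metres and radians):
On the way, in this order (a step that is already met when the one before it is completed fails the run):
1. the stopper sits upright and fully home in the demijohn's neck, let go of, with the handle still in (horizontal distance between stopper_seat and neck_rim below 0.005 m and z of stopper_seat in the frame of neck_rim between -0.004 and 0.004 m and angle between stopper_seat's own z axis and vertical below 0.08 rad and contact force between the fingers and stopper below 0.1 N and value of joint handle below 0.02 m), for 0.2 s.
2. the button is pressed and the handle drawn past its first stop in the robot's grip (value of joint handle above 0.11 m and contact force between the fingers and handle above 3 N), for 0.05 s.
At the end, for the whole second after the job is handed in: The handle is fully drawn out at its second stop (0.200 m, within 7 mm), still, and gripped by the fingers (more than 3 N on it); the stopper is free of the robot, upright within 0.08 rad, its head on the rim within 4 mm and centred within 5 mm (horizontal distance between stopper_seat and neck_rim below 0.005 m and z of stopper_seat in the frame of neck_rim between -0.004 and 0.004 m and angle between stopper_seat's own z axis and vertical below 0.08 rad and contact force between the fingers and stopper below 0.1 N and value of joint handle above 0.193 m and velocity of joint handle between -0.02 and 0.02 m/s and contact force between the fingers and handle above 3 N); the arm keeps its last pose, push and grip.
It fails at once if another thing on the table was moved more than 30 mm or knocked over (distance of any of bung_red_center, bung_grey_center, corkscrew_center, tastevin_center, bottle_a_center, glass_center, funnel_center from where it was at the start of the episode above 0.03 m).
It fails at once if the stopper was rammed or dropped hard on the demijohn (over 45 N) (contact force between stopper and demijohn above 45 N).
It fails at once if the stopper was let fall rather than set down (falling faster than 0.45 m/s, a drop of 10 mm) (linear speed of stopper above 0.45 m/s and contact force between the fingers and stopper below 0.1 N).
It fails at once if the robot knocked the demijohn (over 20 N) (contact force between any of the fingers, the arm and demijohn above 20 N).
It also fails if it takes over 58 s, if anything falls off the work surface, if the arm or the gripper's body presses on something with over 40 N, if the wrist force passes 120 N, or if a joint passes its speed limit or range.

ROBOT

A 7-joint arm with a two-finger parallel gripper is mounted at the origin on the work surface. World frame = base frame: x ahead of the robot, y to its left, z up, the work surface at z = 0. Lengths are in m, angles in degrees, forces in N, time in s.
With the tool pointing down it reaches from about 0.425 to 0.875 m from the base axis. Payload 4.7 kg.
Tool frame: the origin (TCP) lies at the very end of the fingers, on their centre line; the grasp point (between the pads) lies 19 mm behind it; z points along the fingers, y is the line along which they close (so a half turn about z gives the same grasp; the last joint's range is limited). The gripper opens to 87 mm and grips with 3 to 60 N. Pads are 19 mm wide; open, the fingers measure 117 mm over their backs; the gripper's body (75 mm by 190 mm) begins 51 mm behind the grasp point.
Start: joints at [-62.332, 18.392, -4.016, 83.108, 1.295, 78.541, -3.26], TCP at [0.294, 0.58, 0.223] pointing down, gripper open.
Joint ranges: [-163.93, 163.93], [-17.29, 119.83], [-79.2, 71.16], [3.27, 140.29], [-89.18, 269.18], [5.43, 117.66], [-154.24, 154.24]. Speed limits (degrees/s): [147.25, 147.25, 180, 180, 180, 180, 180].

INTERFACE

Orientations are given as [roll, pitch, yaw] about the fixed x, y, z axes, in that order (R = Rz(yaw) Ry(pitch) Rx(roll)).
In Python, from cell import telemetry, cams, env gives the robot as it stands.
- The arm moves only by the tool arm_command, never from a script. Its argument "series" is text: rows parted by semicolons, each of 5 numbers parted by spaces: the shift along the tool's x, y, z in mm, then the turn about the tool's z in rad, then the closure in counts, from 0 (fully open) to 255 (shut). A call has 1 to 20 rows; each row shifts and turns the commanded pose from where the row before left it, along the tool's axes as they then stand; what a row does not reach is not made up. A row lasts 1/12 s, in which the tool goes at most 41.7 mm and 7.16 degrees, less where a joint would pass 70% of its speed; a pose out of reach is approached as far as the arm can. A call is refused whole if a number of a shift passes 41.7 or a number of a turn 0.125, either way. A call with a gripper value outside its range is refused whole. The fingers move at their own pace and stop on an object; "squeeze" is the grip in N (left out, the last holds). Time passes only in rows, so rows that do not move let the fingers close. It gives the time, the measured TCP pose, the force, the opening and the grip force at its end, in the units of the state.
- telemetry.get_obs(): the state, without advancing time (a new reading comes with each control period).
- cams.read_camera(name): name is "side" or "top"; returns the picture (480x640x3 uint8, blue, green, red); there is no depth.
- cams.calibration(name): a dict with "K" (3x3 intrinsics, pixels), "origin" and "rotation" of the camera in the world. Camera axes: x right, y down, z forward; pixel columns grow to the right and rows downward; lengths in m; the calibration is good to about 2 mm. A picture is of the moment at which its call begins. calibration takes no time and is no camera call.
- env.sign_off(): hands the job in; it is judged then, once.
The state is a dict: "time_s": time; "qpos": joint angles; "joint_velocities": joint speeds; "effort": joint torques, N m; "tool_pos": TCP position; "tool_rot": TCP orientation; "force": force on the tool from outside, world axes, zero at the start; "wrist_torque": the same for the moment, N m; "grip_width": finger opening in m; "grasp_force": force on a finger pad.
Only numpy, scipy, OpenCV 4.12 (cv2) and the standard library are available. Lean on these libraries where they do the work, as an engineer would, in place of code of your own. Each camera call takes 0.05 s, during which the arm holds its last target. There are 200 camera calls.

## Working session

There is one attempt and no reset: what is moved stays moved. The work goes in short steps, Python scripts to look and compute and a tool call to move; the robot and the scene stay as the last step left them, time stands still between calls to the robot, and variables do not carry over. Pictures are saved under pics/ and viewed, at most 13 in all, crops included, and the job is handed in when it is done.

Besides the shell and the picture viewer there is one more tool, called after "Call:" by a JSON object that holds its "method" and its "body", one argument or row to a line. arm_command: Moves the arm, as the interface text tells. Its arguments: {"type":"object","properties":{"series":{"type":"string"},"squeeze":{"type":"number"}},"required":["series"]}

```bash
mkdir -p pics; ls
python3 - <<'E'
from cell import telemetry, cams, env
import cv2
print(telemetry.get_obs())
for n in("side","top"):
    cv2.imwrite(f"pics/{n}0.png",cams.read_camera(n)); print(n,cams.calibration(n))
E
```

```text
pics
{'time_s': 0.0, 'qpos': array([-62.33133093,  18.43882616,  -4.01592721,  83.1748562 ,
         1.29491516,  78.53832793,  -3.25949417]), 'joint_velocities': array([ 0.05795608, -0.00737835, -0.04832699, -0.05528471,  0.07335564,
       -0.00252347, -0.01803386]), 'effort': array([ 1.76070921e-04, -4.91286206e+01, -4.04068977e-01, -3.12524056e+01,
       -6.39024074e-02,  4.38190112e-02,  1.87051978e-04]), 'tool_pos': array([0.2934831 , 0.57936861, 0.22146459]), 'tool_rot': array([-1.79893226e+02,  5.41526897e-03,  1.53141949e+02]), 'force': array([0.86588799, 0.2411616 , 0.32008407]), 'wrist_torque': array([ 0.00130491, -0.01848845,  0.00256556]), 'grasp_force': 0.0, 'grip_width': 0.08690569103867443}
side {'K': array([[583.01815441,   0.        , 322.76356875],
       [  0.        , 583.01815441, 238.57930797],
       [  0.        ,   0.        ,   1.        ]]), 'origin': array([-0.19710488,  0.88632596,  1.12434363]), 'rotation': array([-1.40019401e+02, -2.68563302e-02, -1.44666638e+02])}
top {'K': array([[457.39423555,   0.        , 313.64845156],
       [  0.        , 457.39423555, 240.25470463],
       [  0.        ,   0.        ,   1.        ]]), 'origin': array([ 0.07702841, -0.03425008,  1.40469385]), 'rotation': array([-167.55429878,    0.29259112,  -92.7062774 ])}
```

View pics/side0.png

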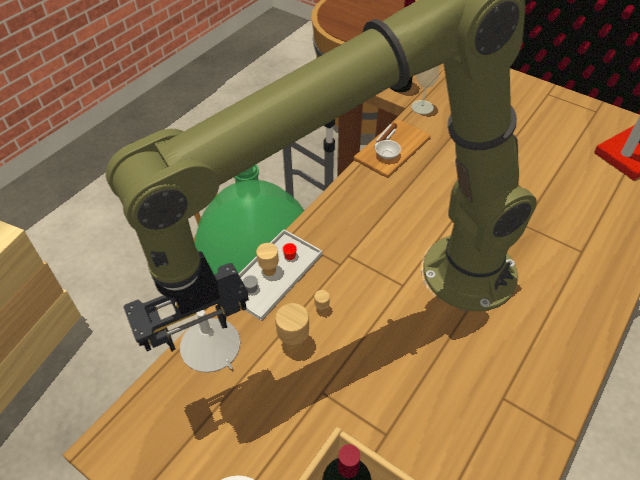

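View pics/top0.png

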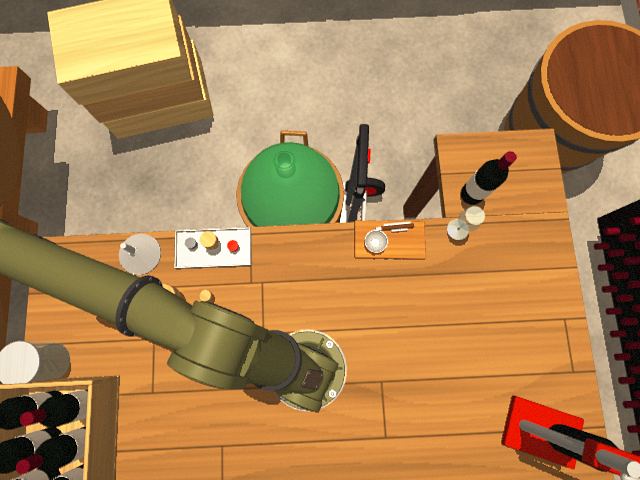

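The side view shows three wooden stoppers: a large one at (292,325) on the table, a small one at (322,300) on the table, and a middle-sized one at (267,257) in the tray. I choose the one in the tray, which stands between the grey bung (250,285) and the red bung (290,251). In the top view the tray stopper is at (208,239), the neck at (285,160), and the black handle at about (360,155) with its red button at (368,156), on the −y side.

Run:
```python
import cv2,numpy as np
s=cv2.imread("pics/side0.png");t=cv2.imread("pics/top0.png")
r=lambda im,x,y,w,h:cv2.resize(im[y:y+h,x:x+w],(400,300),interpolation=cv2.INTER_CUBIC)
cv2.imwrite("pics/crop1.png",np.vstack([np.hstack([r(s,220,225,100,75),r(s,200,150,100,75)]),np.hstack([r(t,170,215,100,75),r(t,260,115,140,105)])]))
```

```text
(no output)
```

View pics/crop1.png

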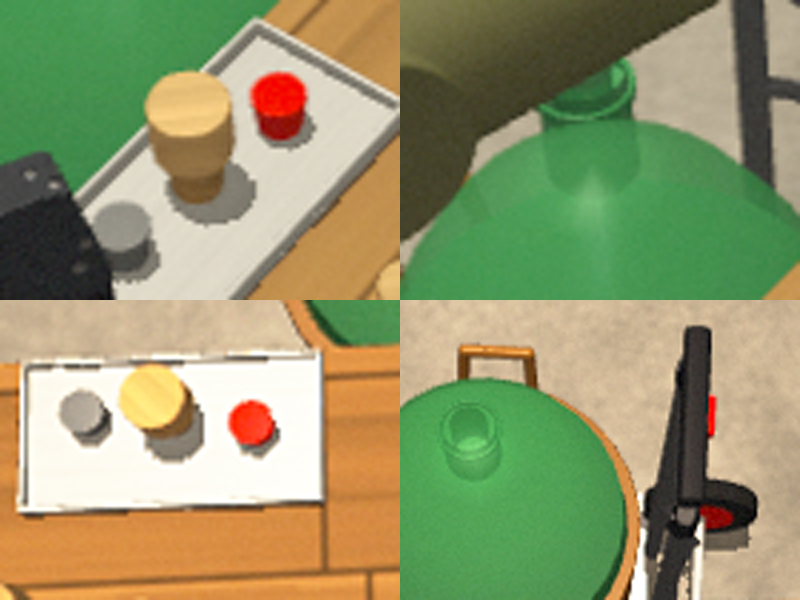

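The crop confirms the tray stopper: a wide wooden head on a narrower plug, with its top face at side (267,251) and top (208.5,239.5). The neck mouth is at top (284,160). The bar centre is near top (364,155), with the button at about (369,156).

```bash
cat > h.py <<'E'
import cv2,numpy as np
from scipy.spatial.transform import Rotation as R
from cell import telemetry, cams, env
def ray(n,p):
    c=cams.calibration(n); d=R.from_euler("xyz",c["rotation"],degrees=True).as_matrix()@np.linalg.solve(c["K"],[*p,1])
    return np.array(c["origin"]),d/np.linalg.norm(d)
def plane(n,p,z):
    o,d=ray(n,p); return o+d*(z-o[2])/d[2]
def tri(p,q):
    a,u=ray("side",p); b,v=ray("top",q); s=np.linalg.lstsq(np.c_[u,-v],b-a,rcond=None)[0]
    P,Q=a+u*s[0],b+v*s[1]; return (P+Q)/2,np.linalg.norm(P-Q)
def proj(n,X):
    c=cams.calibration(n); x=c["K"]@(R.from_euler("xyz",c["rotation"],degrees=True).as_matrix().T@(np.array(X)-c["origin"])); return x[:2]/x[2]
def face(im,box,lo,hi):
    x,y,w,h=box; m=cv2.inRange(cv2.cvtColor(im[y:y+h,x:x+w],cv2.COLOR_BGR2HSV),np.array(lo),np.array(hi))
    k=max(cv2.findContours(m,0,1)[0],key=cv2.contourArea); e=cv2.fitEllipse(cv2.convexHull(k)); return np.add(e[0],(x,y)),e[1],e[2],cv2.contourArea(k)
E
python3 - <<'E'
from h import *
np.set_printoptions(precision=4,suppress=True)
s=cv2.imread("pics/side0.png");t=cv2.imread("pics/top0.png")
hs=cv2.cvtColor(s,cv2.COLOR_BGR2HSV);ht=cv2.cvtColor(t,cv2.COLOR_BGR2HSV)
print(hs[251,267],hs[262,267],ht[239,208],ht[248,211])
a=face(s,(253,238,28,46),(10,80,200),(30,200,255)); b=face(t,(196,226,25,28),(10,80,200),(30,200,255))
print(a,b); print("stopper top",tri(a[0],b[0]), plane("side",a[0],.082),plane("top",b[0],.082),tri((267,251),(208.5,239.5)))
c=face(t,(365,145,10,22),(0,150,120),(8,255,255)); print("button",c,plane("top",c[0],.075))
print("bar",plane("top",(364,155.3),.09)); print("neck",plane("top",(284.2,159.8),.02))
E
```

```text
[ 19 120 242] [ 18 143 139] [ 23 140 254] [ 16 164 120]
(array([266.6894, 250.5699]), (16.016265869140625, 20.524484634399414), 81.6113052368164, 240.5) (array([207.5243, 238.5715]), (15.506782531738281, 16.74798011779785), 58.68654251098633, 184.5)
stopper top (array([0.3918, 0.2746, 0.0789]), np.float64(0.003826217099035848)) [0.3921 0.2767 0.082 ] [0.3893 0.273  0.082 ] (array([0.3909, 0.273 , 0.0757]), np.float64(0.006494355194022768))
button (array([368.7936, 153.4128]), (2.385474681854248, 18.92552375793457), 1.9896912574768066, 18.0) [ 0.6381 -0.2254  0.075 ]
bar [ 0.6263 -0.2081  0.09  ]
neck [0.6528 0.0407 0.02  ]
```

Call:
{"method": "arm_command", "body": {
  "series": "-10 -10 0 0 0;-18 -18 0 0 0;-18 -18 0 0 0;-18 -18 0 0 0;-18 -18 0 0 0;-18 -18 0 0 0;-18 -18 0 0 0;-18 -18 0 0 0;-18 -18 0 0 0;-18 -18 0 0 0;-18 -18 0 0 0;-18 -18 0 0 0;-12 -12 0 0 0;-5 -8 0 0 0;0 0 0 0 0"
}}

```text
time_s: 1.35
tool_pos: [0.3919, 0.2727, 0.2225]
tool_rot: [-180.0, 0.0, 152.9]
force: [0.4, 0.5, -0.1]
grip_width: 0.0869
grasp_force: 0.0
```

Call:
{"method": "arm_command", "body": {
  "series": "0 0 0 0.122 0;0 0 0 0.122 0;0 0 0 0.122 0;0 0 0 0.122 0;0 0 0 0.122 0;0 0 0 0.122 0;0 0 0 0.122 0;0 0 0 0.122 0;0 0 0 0.122 0;0 0 0 0 0;0 0 0 0 0"
}}

```text
time_s: 2.27
tool_pos: [0.3907, 0.276, 0.2224]
tool_rot: [-180.0, -0.0, 90.5]
force: [0.2, 0.5, -0.6]
grip_width: 0.0869
grasp_force: 0.0
```

Run:
```python
from h import *
o=telemetry.get_obs(); print(o["tool_pos"],o["tool_rot"],o["qpos"])
s=cams.read_camera("side");t=cams.read_camera("top")
cv2.imwrite("pics/s1.png",s);cv2.imwrite("pics/t1.png",t)
print(proj("side",o["tool_pos"]),proj("top",o["tool_pos"]))
cv2.imwrite("pics/c2.png",np.hstack([s[100:340,130:450],cv2.resize(t[100:220,240:400],(320,240))]))
```

```text
[0.39074289 0.27602629 0.22235727] [-1.79977794e+02 -6.64982018e-03  9.05367129e+01] [-44.04170063  -2.61741467   5.47273927 106.7885453    0.23785901
  75.83046386 -38.09620447]
[262.5234248  208.94000807] [194.21563681 226.56491448]
```

View pics/c2.png

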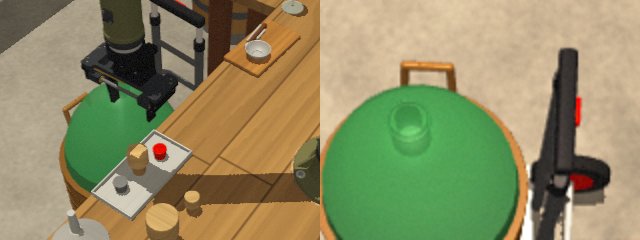

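The side crop shows the gripper above the tray stopper, with its fingertips at about full-image (262,205), where the TCP projects. The handle bar is visible beyond it at side (315,112). I'll descend now.

Call:
{"method": "arm_command", "body": {
  "series": "-1 0 10 0 0;0 0 18 0 0;0 0 18 0 0;0 0 18 0 0;0 0 18 0 0;0 0 18 0 0;0 0 18 0 0;0 0 18 0 0;0 0 16 0 0;0 0 12 0 0;0 0 10 0 0;0 0 6 0 0;0 0 0 0 0;0 0 0 0 0"
}}

```text
time_s: 3.53
tool_pos: [0.3914, 0.2739, 0.0425]
tool_rot: [-180.0, 0.0, 90.3]
force: [0.3, -1.5, -0.6]
grip_width: 0.0872
grasp_force: 0.0
```

Run:
```python
from h import *
o=telemetry.get_obs(); print(o["tool_pos"],o["force"])
s=cams.read_camera("side");t=cams.read_camera("top")
cv2.imwrite("pics/s2.png",s);cv2.imwrite("pics/t2.png",t)
r=lambda im,x,y,w,h,k:cv2.resize(im[y:y+h,x:x+w],None,fx=k,fy=k)
cv2.imwrite("pics/c3.png",np.hstack([r(s,200,130,160,150,4)[:,:640]]))
```

```text
[0.39144068 0.27387062 0.04254684] [ 0.28486458 -1.54689098 -0.5644304 ]
```

View pics/c3.png

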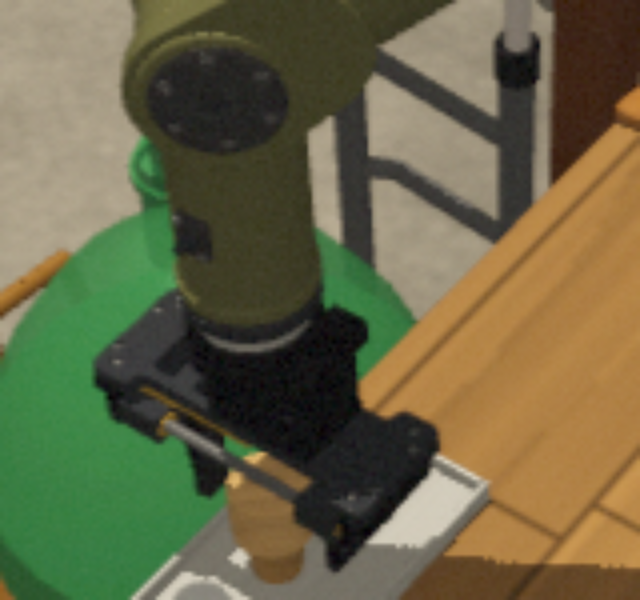

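The open fingers straddle the stopper's head, one on each side along x. I'll close on it.

Call:
{"method": "arm_command", "body": {
  "series": "0 0 0 0 60;0 0 0 0 90;0 0 0 0 120;0 0 0 0 150;0 0 0 0 170;0 0 0 0 170;0 0 0 0 170;0 0 0 0 170;0 0 0 0 170;0 0 0 0 170",
  "squeeze": 15
}}

```text
time_s: 4.47
tool_pos: [0.3915, 0.2738, 0.0426]
tool_rot: [180.0, -0.0, 90.2]
force: [0.9, -0.6, -0.1]
grip_width: 0.0498
grasp_force: 15.0
```

Call:
{"method": "arm_command", "body": {
  "series": "0 0 -4 0 170;0 0 -10 0 170;0 0 -18 0 170;0 0 -20 0 170;0 0 -20 0 170;0 0 -20 0 170;0 0 -20 0 170;0 0 -20 0 170;0 0 -16 0 170;0 0 -8 0 170;0 0 -4 0 170;0 0 0 0 170;0 0 0 0 170"
}}

```text
time_s: 5.55
tool_pos: [0.391, 0.2735, 0.2019]
tool_rot: [-180.0, 0.0, 90.2]
force: [-0.1, 0.1, -1.3]
grip_width: 0.0496
grasp_force: 15.0
```

Run:
```python
from h import *
o=telemetry.get_obs(); print(o["tool_pos"],o["tool_rot"],o["force"],o["grip_width"],o["grasp_force"])
s=cams.read_camera("side");t=cams.read_camera("top")
cv2.imwrite("pics/s3.png",s);cv2.imwrite("pics/t3.png",t)
r=lambda im,x,y,w,h,k:cv2.resize(im[y:y+h,x:x+w],None,fx=k,fy=k,interpolation=cv2.INTER_CUBIC)
cv2.imwrite("pics/c4.png",np.hstack([r(s,200,90,100,150,4),r(t,270,110,100,150,4)]))
```

```text
[0.3910365  0.27349152 0.20189307] [-1.79951005e+02  3.87719714e-02  9.02268474e+01] [-0.07260832  0.14623956 -1.30994585] 0.04963703101937477 14.977686397669459
```

View pics/c4.png

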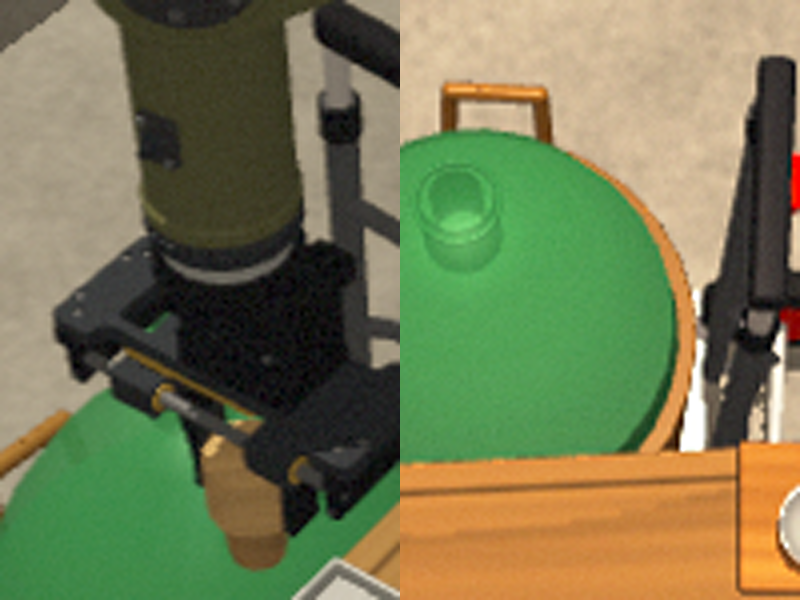

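The stopper is held upright, with its plug free below the fingers. In the top view the neck rim is centred at about (284.5,160) and the whole handle bar is visible from (364,126) to (362,185). In the side view the rim's right edge was clear earlier (259.2,171), and its left edge was clear later (232.5,171).

Run:
```python
from h import *
np.set_printoptions(precision=4,suppress=True)
N=plane("top",(284.4,160),.02); print(N,proj("side",N))
print("tri",tri((245.9,171),(284.4,160)))
# rim: predicted edges in both views
for n in("side","top"):
    p=np.array([proj(n,N+.032*np.array([np.cos(a),np.sin(a),0])) for a in np.linspace(0,6.28,73)]); print(n,p.min(0),p.max(0))
s0=cv2.imread("pics/side0.png");s2=cv2.imread("pics/s2.png");s3=cv2.imread("pics/s3.png")
# rim edge pixels: print red/green along rows near the rim in side views
for r in (168,171,174): print(r,"s0 right",s0[r,250:266,1],s0[r,250:266,2],"s2 left",s2[r,226:244,1],s2[r,226:244,2])
# handle bar by darkness in top view
t=cv2.imread("pics/t3.png"); v=t.max(2); m=((v<70)*255).astype(np.uint8)
for r in range(120,192,6): x=np.flatnonzero(m[r,350:380])+350; print(r,x.min() if len(x) else 0,x.max() if len(x) else 0)
hsv=cv2.cvtColor(t,cv2.COLOR_BGR2HSV); b=cv2.inRange(hsv,np.array((0,150,120)),np.array((8,255,255))); ys,xs=np.nonzero(b[140:170,360:380]); print("red",xs.min()+360,xs.max()+360,ys.min()+140,ys.max()+140)
# the bar in side view s3 (dark)
v=s3.max(2)
for r in range(85,135,5): x=np.flatnonzero(v[r,270:345]<60)+270; print(r,x.min() if len(x) else 0,x.max() if len(x) else 0)
```

```text
[0.652  0.0401 0.02  ] [248.7198 167.475 ]
tri (array([0.6612, 0.0417, 0.0021]), np.float64(0.003309695392700262))
side [237.0462 159.5815] [260.3692 175.5734]
top [274.4879 150.7406] [294.3105 169.3468]
168 s0 right [ 96  93 114 159 168 166 123 156 167 170 171 171 169 168 170 172] [ 60  53  58  81  93  90  61  83 133 175 183 182 181 180 181 182] s2 left [163 162 159 159 161 162 160 155 123 104 122 105  84  81  68  57  59  63] [175 174 172 171 174 173 150 103  51  45  63  54  48  46  55  60  56  65]
171 s0 right [107 108 107 145 129  99 100 151 133 166 175 175 171 168 168 171] [ 51  53  47  72  69  56  60  79  72 171 186 186 183 181 182 182] s2 left [158 157 155 161 159 146 152 126 107 148 157 145 110  90  76  60  57  60] [171 170 168 171 171 154 108  63  57  79  83  73  54  43  52  56  57  62]
174 s0 right [ 89  88  88  90  88 124 133 103 106 162 171 170 171 172 177 181] [ 42  46  41  46  47  62  63  52  85 170 184 183 182 183 189 192] s2 left [160 158 157 157 158 161 129 147 125  96  92  95  83  82  85  68  53  60] [173 170 167 170 169 171 121  85  65  54  54  54  42  37  46  56  57  62]
120 0 0
126 360 368
132 360 368
138 358 368
144 357 367
150 356 367
156 355 366
162 354 367
168 353 366
174 351 366
180 350 379
186 350 379
red 368 370 148 162
85 0 0
90 282 285
95 270 343
100 270 343
105 270 344
110 270 338
115 270 331
120 270 342
125 272 333
130 270 344
```

Call:
{"method": "arm_command", "body": {
  "series": "-5 6 0 0 170;-12 13 0 0 170;-18 20 0 0 170;-18 20 0 0 170;-18 20 0 0 170;-18 20 0 0 170;-18 20 0 0 170;-18 20 0 0 170;-18 20 0 0 170;-18 20 10 0 170;-18 20 14 0 170;-18 20 14 0 170;-16 20 14 0 170;-12 13 14 0 170;-6 6 8 0 170;-2 3 4 0 170;0 0 0 0 170;0 0 0 0 170"
}}

```text
time_s: 7.15
tool_pos: [0.6529, 0.043, 0.1247]
tool_rot: [-180.0, -0.0, 90.3]
force: [0.1, -0.2, -1.3]
grip_width: 0.0492
grasp_force: 15.0
```

Run:
```python
from h import *
o=telemetry.get_obs(); print(o["tool_pos"],o["tool_rot"],o["force"],o["qpos"])
s=cams.read_camera("side");t=cams.read_camera("top")
cv2.imwrite("pics/s4.png",s);cv2.imwrite("pics/t4.png",t)
r=lambda im,x,y,w,h,k:cv2.resize(im[y:y+h,x:x+w],None,fx=k,fy=k,interpolation=cv2.INTER_CUBIC)
cv2.imwrite("pics/c5.png",np.hstack([r(s,205,80,80,110,5),r(t,250,90,80,110,5)]))
```

```text
[0.65293624 0.04298529 0.1246735 ] [-1.79968423e+02 -4.43836030e-02  9.02919502e+01] [ 0.06427018 -0.16564113 -1.2857964 ] [-22.01717943  22.9948504   20.46665601  90.05188913  -8.49077689
  68.51206696   0.36986125]
```

View pics/c5.png

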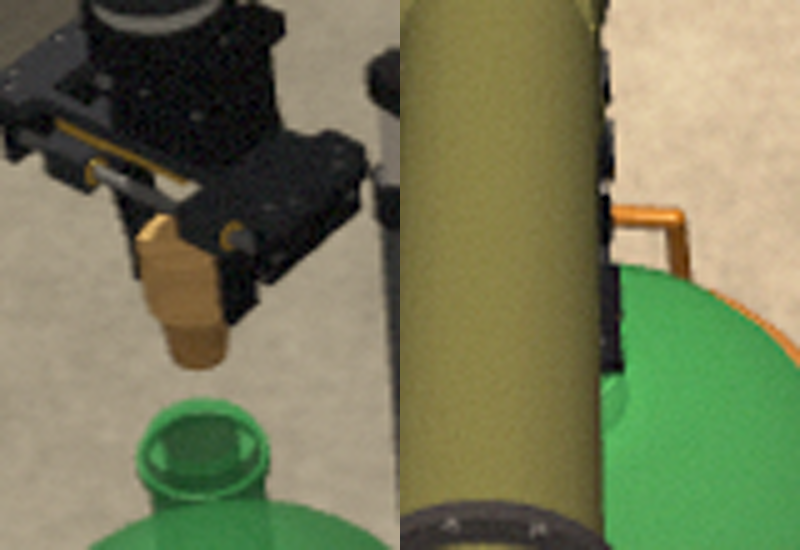

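The side view shows the plug's foot at about (244.4,151). The neck mouth is below it, with its rim and bead centred near x=245.8, top edge at row 160. I'll compare these against the projections.

Run:
```python
from h import *
np.set_printoptions(precision=4,suppress=True)
o=telemetry.get_obs(); T=o["tool_pos"]
def ell(n,c,r):
    p=np.array([proj(n,np.array(c)+r*np.array([np.cos(a),np.sin(a),0])) for a in np.linspace(0,6.28,73)]); return p.min(0),p.max(0)
print("foot pred",ell("side",T+[0,0,-.0425],.0155),"seat",ell("side",T+[0,0,-.0025],.025))
s=cv2.imread("pics/s4.png"); h=cv2.cvtColor(s,cv2.COLOR_BGR2HSV)
m=cv2.inRange(h,np.array((8,90,60)),np.array((25,255,255)))
for r in range(138,156,2): x=np.flatnonzero(m[r,220:270])+220; print(r,(x.min(),x.max()) if len(x) else 0,end=" ")
print()
g=cv2.inRange(h,np.array((45,70,20)),np.array((90,255,255)))
for r in range(156,186,2): x=np.flatnonzero(g[r,220:275])+220; print(r,(x.min(),x.max()) if len(x) else 0,end=" ")
print()
t=cv2.imread("pics/t3.png")
print(t[140:182:1,284,1]); print(t[160,268:302,1]); print(t[158,268:302,1])
for N in ([.652,.040,.02],[.657,.042,.015]): print(N,ell("side",N,.032),ell("side",np.array(N)-[0,0,.017],.0375),ell("top",N,.032),ell("top",np.array(N)-[0,0,.017],.0375))
```

```text
foot pred (array([239.4047, 146.7135]), array([251.0665, 154.4898])) seat (array([234.0842, 132.7718]), array([253.2743, 145.3231]))
138 (np.int64(234), np.int64(248)) 140 (np.int64(234), np.int64(248)) 142 (np.int64(235), np.int64(249)) 144 (np.int64(237), np.int64(249)) 146 (np.int64(238), np.int64(250)) 148 (np.int64(239), np.int64(250)) 150 (np.int64(239), np.int64(249)) 152 (np.int64(240), np.int64(248)) 154 0 
156 0 158 0 160 (np.int64(241), np.int64(250)) 162 (np.int64(237), np.int64(254)) 164 (np.int64(235), np.int64(255)) 166 (np.int64(234), np.int64(257)) 168 (np.int64(233), np.int64(258)) 170 (np.int64(232), np.int64(258)) 172 (np.int64(232), np.int64(258)) 174 (np.int64(233), np.int64(258)) 176 (np.int64(234), np.int64(257)) 178 (np.int64(235), np.int64(257)) 180 (np.int64(236), np.int64(261)) 182 (np.int64(236), np.int64(269)) 184 (np.int64(232), np.int64(274)) 
[119 145 131 130 146 158 158 161 161 160 163 141 151 137 140 143 145 145
 146 152 156 157 166 194 201 204 215 208 181 193 202 165 174 168 165 156
 154 153 169 178 178 173]
[165 167 165 167 160 166 151 166 176 162 148 149 148 151 155 150 156 155
 155 155 158 154 150 179 186 151 163 163 171 173 170 165 168 170]
[163 165 165 161 165 164 144 166 176 149 141 146 144 144 147 147 146 148
 152 148 151 145 156 173 178 159 164 164 173 169 170 164 169 163]
[0.652, 0.04, 0.02] (array([237.0875, 159.5647]), array([260.4099, 175.5558])) (array([235.7825, 162.7428]), array([262.8921, 181.4669])) (array([274.5251, 150.7526]), array([294.3477, 169.3591])) (array([273.302 , 151.2945]), array([296.2732, 172.8784]))
[0.657, 0.042, 0.015] (array([235.4358, 160.5924]), array([258.6944, 176.5634])) (array([234.1475, 163.7513]), array([261.1836, 182.4514])) (array([274.0004, 149.9719]), array([293.7435, 168.496 ])) (array([272.788 , 150.5209]), array([295.6681, 172.0102]))
```

Side and top agree once corrected against the known plug position: the neck is at about (0.656, 0.0445), rim z about 0.02. I'll shift there, lower to just above the rim and look again.

Call:
{"method": "arm_command", "body": {
  "series": "1 2 6 0 170;0.5 1 10 0 170;0 0 10 0 170;0 0 10 0 170;0 0 8 0 170;0 0 6 0 170;0 0 2 0 170;0 0 0 0 170;0 0 0 0 170"
}}

```text
time_s: 8.0
tool_pos: [0.6565, 0.0433, 0.0727]
tool_rot: [180.0, 0.0, 90.2]
force: [-0.4, -0.5, -1.5]
grip_width: 0.0499
grasp_force: 15.0
```

Run:
```python
from h import *
o=telemetry.get_obs(); print(o["tool_pos"],o["tool_rot"],o["force"])
s=cams.read_camera("side");cv2.imwrite("pics/s5.png",s)
h=cv2.cvtColor(s,cv2.COLOR_BGR2HSV)
m=cv2.inRange(h,np.array((8,90,60)),np.array((25,255,255)))
for r in range(145,176,2): x=np.flatnonzero(m[r,220:270])+220; print(r,(x.min(),x.max()) if len(x) else 0,end=" ")
cv2.imwrite("pics/c6.png",cv2.resize(s[100:190,200:300],None,fx=6,fy=6,interpolation=cv2.INTER_CUBIC))
```

```text
[0.65654374 0.04325408 0.07268237] [1.79984161e+02 7.10192216e-04 9.02178981e+01] [-0.37314319 -0.48726674 -1.52220013]
145 (np.int64(234), np.int64(252)) 147 (np.int64(234), np.int64(248)) 149 (np.int64(234), np.int64(248)) 151 (np.int64(235), np.int64(249)) 153 (np.int64(235), np.int64(249)) 155 (np.int64(236), np.int64(249)) 157 (np.int64(237), np.int64(249)) 159 (np.int64(239), np.int64(250)) 161 (np.int64(239), np.int64(250)) 163 (np.int64(240), np.int64(250)) 165 (np.int64(241), np.int64(249)) 167 (np.int64(242), np.int64(246)) 169 0 171 0 173 0 175 0
```

View pics/c6.png

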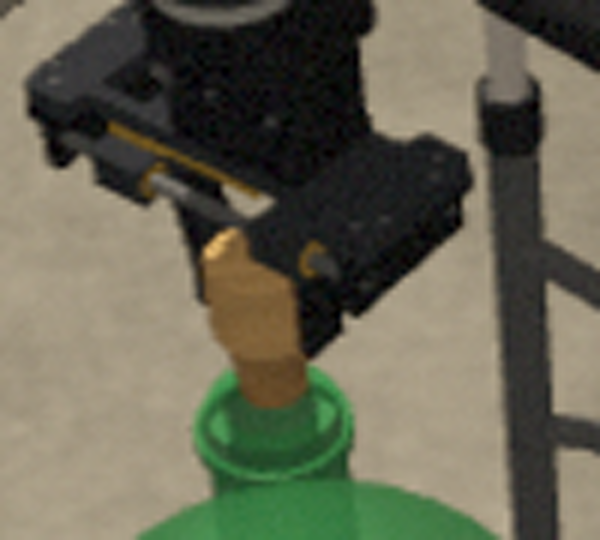

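The plug's foot is just above the mouth and within the bore, and the neck appears about 1–2 mm off in x and y. I'll make a small correction and go on down.

Call:
{"method": "arm_command", "body": {
  "series": "1 -1.5 4 0 170;0 0 4 0 170;0 0 4 0 170;0 0 4 0 170;0 0 4 0 170;0 0 4 0 170;0 0 2 0 170;0 0 0 0 170;0 0 0 0 170"
}}

```text
time_s: 8.8
tool_pos: [0.6581, 0.0437, 0.0484]
tool_rot: [179.6, 0.0, 90.2]
force: [5.2, -0.7, 3.2]
grip_width: 0.0498
grasp_force: 15.9
```

Call:
{"method": "arm_command", "body": {
  "series": "0 2 0 0 170;0 2 0 0 170;0 1 0 0 170;0 0 0 0 170;0 0 0 0 170"
}}

```text
time_s: 9.22
tool_pos: [0.6591, 0.0443, 0.0457]
tool_rot: [-179.9, 0.0, 90.2]
force: [1.8, -0.5, -0.4]
grip_width: 0.05
grasp_force: 15.7
```

Call:
{"method": "arm_command", "body": {
  "series": "0 1.5 0 0 170;0 1 0 0 170;0 0 0 0 170;0 0 0 0 170"
}}

```text
time_s: 9.55
tool_pos: [0.6618, 0.0449, 0.0461]
tool_rot: [-179.9, -0.0, 90.3]
force: [0.3, 0.9, -0.5]
grip_width: 0.0499
grasp_force: 15.6
```

Run:
```python
from h import *
o=telemetry.get_obs(); print(o["tool_pos"],o["tool_rot"],o["force"])
s=cams.read_camera("side");cv2.imwrite("pics/s6.png",s)
cv2.imwrite("pics/c7.png",cv2.resize(s[115:190,205:285],None,fx=7,fy=7,interpolation=cv2.INTER_CUBIC))
```

```text
[0.66177123 0.04487738 0.04610133] [-1.79923126e+02 -2.09816384e-02  9.02525144e+01] [ 0.30095062  0.90752316 -0.48411494]
```

View pics/c7.png

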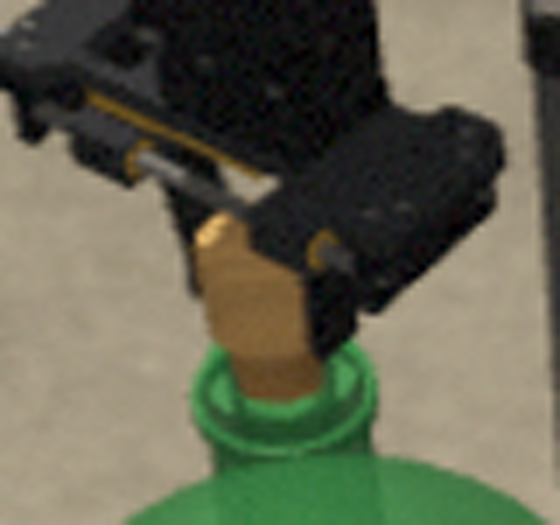

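The plug is inside the mouth: its lower edge is cut off by the front of the bore at row 172. Side forces are near zero, so I'll keep lowering slowly.

Call:
{"method": "arm_command", "body": {
  "series": "0 0 2 0 170;0 0 2 0 170;0 0 2 0 170;0 0 2 0 170;0 0 0 0 170;0 0 0 0 170"
}}

```text
time_s: 10.1
tool_pos: [0.6622, 0.0444, 0.0383]
tool_rot: [-180.0, -0.0, 90.2]
force: [0.4, -0.3, -0.9]
grip_width: 0.0497
grasp_force: 15.6
```

Call:
{"method": "arm_command", "body": {
  "series": "0 0 2 0 170;0 0 2 0 170;0 0 2 0 170;0 0 0 0 170;0 0 0 0 170"
}}

```text
time_s: 10.52
tool_pos: [0.6622, 0.0444, 0.0323]
tool_rot: [-180.0, 0.0, 90.2]
force: [0.3, -0.7, -1.0]
grip_width: 0.0499
grasp_force: 15.6
```

Call:
{"method": "arm_command", "body": {
  "series": "0 0 1.5 0 170;0 0 1.5 0 170;0 0 1.5 0 170;0 0 0 0 170;0 0 0 0 170"
}}

```text
time_s: 10.93
tool_pos: [0.6622, 0.0444, 0.0279]
tool_rot: [-180.0, 0.0, 90.2]
force: [0.3, 0.4, -0.1]
grip_width: 0.0498
grasp_force: 15.6
```

Call:
{"method": "arm_command", "body": {
  "series": "0 0 1 0 170;0 0 1 0 170;0 0 1 0 170;0 0 1 0 170;0 0 0 0 170;0 0 0 0 170"
}}

```text
time_s: 11.43
tool_pos: [0.6623, 0.0443, 0.024]
tool_rot: [-180.0, 0.0, 90.2]
force: [0.4, -1.2, -1.1]
grip_width: 0.0497
grasp_force: 15.6
```

Call:
{"method": "arm_command", "body": {
  "series": "0 0 0.7 0 170;0 0 0.7 0 170;0 0 0.6 0 170;0 0 0 0 170;0 0 0 0 170"
}}

```text
time_s: 11.85
tool_pos: [0.6624, 0.0442, 0.022]
tool_rot: [180.0, 0.0, 90.2]
force: [-0.5, -0.9, -0.8]
grip_width: 0.0502
grasp_force: 15.6
```

Call:
{"method": "arm_command", "body": {
  "series": "0 0 0.5 0 170;0 0 0.5 0 170;0 0 0.5 0 170;0 0 0 0 170;0 0 0 0 170"
}}

```text
time_s: 12.27
tool_pos: [0.6625, 0.0442, 0.0211]
tool_rot: [180.0, 0.0, 90.2]
force: [-2.5, -1.0, 5.0]
grip_width: 0.0499
grasp_force: 15.8
```

Call:
{"method": "arm_command", "body": {
  "series": "0 -0.5 0.4 0 170;0 -0.5 0.4 0 170;0 0 0 0 170;0 0 0 0 170"
}}

```text
time_s: 12.6
tool_pos: [0.6624, 0.0442, 0.021]
tool_rot: [179.9, -0.0, 90.2]
force: [-1.0, -1.3, 5.9]
grip_width: 0.0501
grasp_force: 15.9
```

Call:
{"method": "arm_command", "body": {
  "series": "0 0 -1 0 170;0 0 0 0 150;0 0 0 0 130;0 0 0 0 110;0 0 0 0 80;0 0 0 0 40;0 0 0 0 0;0 0 0 0 0;0 0 0 0 0;0 0 0 0 0"
}}

```text
time_s: 13.43
tool_pos: [0.6607, 0.045, 0.0201]
tool_rot: [-179.9, -0.0, 90.3]
force: [-0.4, 0.7, 0.5]
grip_width: 0.0816
grasp_force: 0.0
```

Run:
```python
from h import *
np.set_printoptions(precision=4,suppress=True)
o=telemetry.get_obs(); print(o["tool_pos"],o["tool_rot"],o["force"],o["grip_width"])
s=cams.read_camera("side");cv2.imwrite("pics/s7.png",s)
h=cv2.cvtColor(s,cv2.COLOR_BGR2HSV)
m=cv2.inRange(h,np.array((8,70,60)),np.array((25,255,255))); g=cv2.inRange(h,np.array((45,70,20)),np.array((90,255,255)))
for r in range(138,182,2):
    x=np.flatnonzero(m[r,220:270])+220; y=np.flatnonzero(g[r,220:275])+220; print(r,(x.min(),x.max()) if len(x) else 0,(y.min(),y.max()) if len(y) else 0)
for z in (.0185,.0605):
    p=np.array([proj("side",np.array([.6624,.0442,z])+.025*np.array([np.cos(a),np.sin(a),0])) for a in np.linspace(0,6.28,73)]); print(z,p.min(0),p.max(0))
```

```text
[0.6607 0.045  0.0201] [-179.9342   -0.0275   90.2599] [-0.4035  0.7038  0.4754] 0.08161435049134858
138 (np.int64(220), np.int64(224)) (np.int64(238), np.int64(251))
140 (np.int64(222), np.int64(228)) 0
142 (np.int64(220), np.int64(233)) (np.int64(237), np.int64(237))
144 (np.int64(220), np.int64(237)) 0
146 (np.int64(238), np.int64(238)) 0
148 0 0
150 (np.int64(240), np.int64(247)) 0
152 (np.int64(236), np.int64(249)) 0
154 (np.int64(234), np.int64(241)) (np.int64(233), np.int64(233))
156 (np.int64(234), np.int64(245)) (np.int64(233), np.int64(253))
158 (np.int64(234), np.int64(246)) (np.int64(230), np.int64(230))
160 (np.int64(234), np.int64(256)) 0
162 (np.int64(235), np.int64(256)) 0
164 (np.int64(235), np.int64(253)) 0
166 (np.int64(236), np.int64(253)) (np.int64(234), np.int64(234))
168 (np.int64(236), np.int64(252)) (np.int64(233), np.int64(255))
170 (np.int64(237), np.int64(250)) (np.int64(232), np.int64(254))
172 (np.int64(241), np.int64(247)) (np.int64(232), np.int64(254))
174 0 (np.int64(233), np.int64(255))
176 0 (np.int64(234), np.int64(257))
178 0 (np.int64(235), np.int64(257))
180 0 (np.int64(236), np.int64(261))
0.0185 [235.8283 161.0407] [254.0232 173.5062]
0.0605 [234.0588 149.5902] [252.6278 162.0771]
```

The head's lower edge is at row 172–173, where a seated head is predicted, so it's home. I'll back straight up.

Call:
{"method": "arm_command", "body": {
  "series": "0 0 -2 0 0;0 0 -4 0 0;0 0 -6 0 0;0 0 -10 0 0;0 0 -15 0 0;0 0 -20 0 0;0 0 -20 0 0;0 0 -20 0 0;0 0 -20 0 0;0 0 -20 0 0;0 0 -15 0 0;0 0 -8 0 0;0 0 0 0 0;0 0 0 0 0"
}}

```text
time_s: 14.65
tool_pos: [0.6614, 0.0444, 0.1811]
tool_rot: [180.0, -0.0, 90.2]
force: [-1.1, 0.3, -0.3]
grip_width: 0.0867
grasp_force: 0.0
```

Run:
```python
from h import *
np.set_printoptions(precision=4,suppress=True)
o=telemetry.get_obs(); print(o["tool_pos"],o["tool_rot"],o["force"],o["grip_width"])
s=cams.read_camera("side");cv2.imwrite("pics/s8.png",s)
t=cams.read_camera("top");cv2.imwrite("pics/t8.png",t)
h=cv2.cvtColor(s,cv2.COLOR_BGR2HSV)
m=cv2.inRange(h,np.array((8,70,60)),np.array((25,255,255)))
for r in range(146,176,2):
    x=np.flatnonzero(m[r,226:264])+226; print(r,(x.min(),x.max()) if len(x) else 0,end=" ")
r=lambda im,x,y,w,h,k:cv2.resize(im[y:y+h,x:x+w],None,fx=k,fy=k,interpolation=cv2.INTER_CUBIC)
cv2.imwrite("pics/c8.png",np.hstack([r(s,225,75,130,120,4.0),r(t,330,110,60,120,4.0)]))
```

```text
[0.6614 0.0444 0.1811] [179.9559  -0.0134  90.2258] [-1.0555  0.2669 -0.3015] 0.08671285062403823
146 0 148 0 150 (np.int64(241), np.int64(246)) 152 (np.int64(236), np.int64(250)) 154 (np.int64(235), np.int64(251)) 156 (np.int64(234), np.int64(252)) 158 (np.int64(234), np.int64(252)) 160 (np.int64(234), np.int64(252)) 162 (np.int64(234), np.int64(252)) 164 (np.int64(235), np.int64(252)) 166 (np.int64(236), np.int64(252)) 168 (np.int64(236), np.int64(252)) 170 (np.int64(237), np.int64(250)) 172 (np.int64(241), np.int64(247)) 174 0
```

View pics/c8.png

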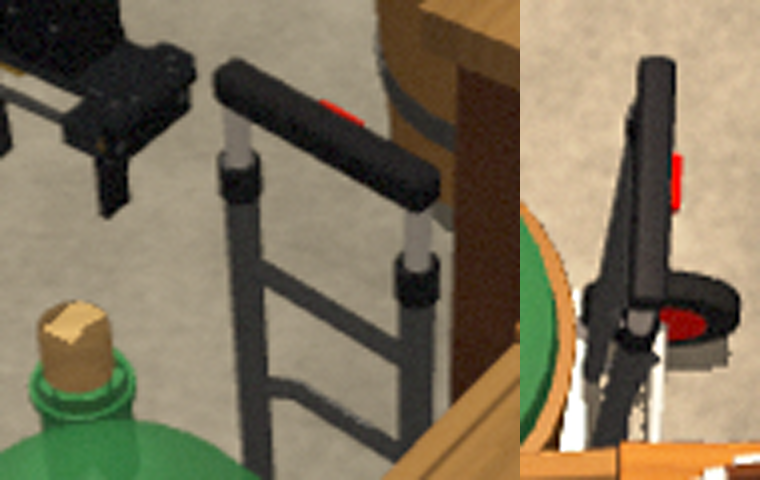

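The stopper stands upright and seated on the rim. The bar is clear in the side view from (284,95) to (331,121), with the red button on its far (−y) side at (310.5,103). In the top view the bar runs from (364.2,125) to (362.5,185).

Run:
```python
from h import *
np.set_printoptions(precision=4,suppress=True)
s=cv2.imread("pics/s8.png");t=cv2.imread("pics/t8.png")
v=s.max(2)
for c in range(282,334,4):
    y=np.flatnonzero(v[85:135,c]<75)+85; print(c,(y.min(),y.max(),len(y)) if len(y) else 0,end=" ")
print()
v=t.max(2)
for r in (128,136,144,152,160,168,176,182): x=np.flatnonzero(v[r,356:372]<75)+356; print(r,x.min(),x.max(),end=" ")
print()
A,B=plane("top",(364.2,125),.09),plane("top",(362.5,184.5),.09); print("ends",A,B,np.linalg.norm(A-B))
d=(A-B)/np.linalg.norm(A-B); print("ang",np.degrees(np.arctan2(d[1],d[0])))
y=np.array([-d[1],d[0],0]); N=np.array([.662,.0443,.0185]); print("handle from neck",N-.25*y,"top mid",(A+B)/2)
for g in (0,-2,-4,-6,-8):
    a=np.radians(g); H=N-.25*np.array([-np.sin(a),np.cos(a),0]); H[2]=.075; dx=.1*np.array([np.cos(a),np.sin(a),0]); U=np.array([0,0,.015])
    print(g,H,"side",proj("side",H),proj("side",H+dx),proj("side",H-dx),"top",proj("top",H+U+dx),proj("top",H+U-dx))
```

```text
282 (np.int64(90), np.int64(134), 30) 286 (np.int64(91), np.int64(134), 32) 290 (np.int64(93), np.int64(106), 14) 294 (np.int64(95), np.int64(108), 14) 298 (np.int64(98), np.int64(110), 13) 302 (np.int64(100), np.int64(112), 13) 306 (np.int64(102), np.int64(115), 14) 310 (np.int64(105), np.int64(117), 13) 314 (np.int64(106), np.int64(119), 14) 318 (np.int64(109), np.int64(122), 14) 322 (np.int64(93), np.int64(124), 22) 326 (np.int64(98), np.int64(126), 23) 330 (np.int64(101), np.int64(127), 22) 
128 360 368 136 358 368 144 357 367 152 356 367 160 356 366 168 356 366 176 356 366 182 356 371 
ends [ 0.7268 -0.2159  0.09  ] [ 0.5325 -0.1969  0.09  ] 0.19527439993362494
ang -5.576891237851963
handle from neck [ 0.6377 -0.2045  0.0185] top mid [ 0.6296 -0.2064  0.09  ]
0 [ 0.662  -0.2057  0.075 ] side [298.7662 104.7816] [271.8324  92.7301] [326.9059 117.3726] top [360.1543 114.7985] [364.7063 175.134 ]
-2 [ 0.6533 -0.2055  0.075 ] side [301.1408 105.8847] [274.8516  93.2122] [328.6682 119.154 ] top [361.414  117.3237] [363.7111 177.8882]
-4 [ 0.6446 -0.2051  0.075 ] side [303.4592 107.044 ] [277.8411  93.7597] [330.3425 120.9843] top [362.5808 119.8928] [362.6112 180.6132]
-6 [ 0.6359 -0.2043  0.075 ] side [305.7189 108.2588] [280.7984  94.3724] [331.926  122.8621] top [363.6531 122.5029] [361.4076 183.3053]
-8 [ 0.6272 -0.2033  0.075 ] side [307.9173 109.5283] [283.7207  95.05  ] [333.4162 124.786 ] top [364.6291 125.1511] [360.1014 185.9609]
```

Call:
{"method": "arm_command", "body": {
  "series": "-9 -1 0 0 0;-16 -2 0 0 0;-20 -2 0 0 0;-20 -2 0 0 0;-20 -2 0 0 0;-20 -2 0 0 0;-20 -2 0 0 0;-20 -2 0 0 0;-20 -2 0 0 0;-20 -2 0 0 0;-20 -2 0 0 0;-20 -2 0 0 0;-14 -2 0 0 0;-8 -1 0 0 0;-2 -1 0 0 0;0 0 0 0 0"
}}

```text
time_s: 16.08
tool_pos: [0.6349, -0.2053, 0.1806]
tool_rot: [-180.0, -0.0, 90.2]
force: [-0.6, 0.0, -0.4]
grip_width: 0.087
grasp_force: 0.0
```

Call:
{"method": "arm_command", "body": {
  "series": "0 0 0 0.12 0;0 0 0 0.12 0;0 0 0 0.12 0;0 0 0 0.12 0;0 0 0 0.12 0;0 0 0 0.12 0;0 0 0 0.12 0;0 0 0 0.12 0;0 0 0 0.12 0;0 0 0 0.12 0;0 0 0 0.12 0;0 0 0 0.12 0;0 0 0 0.12 0;0 0 0 0.12 0;0 0 0 0 0;0 0 0 0 0"
}}

```text
time_s: 17.42
tool_pos: [0.6358, -0.2029, 0.1805]
tool_rot: [-180.0, 0.0, -5.7]
force: [-1.5, 0.1, -0.4]
grip_width: 0.0868
grasp_force: 0.0
```

Run:
```python
from h import *
np.set_printoptions(precision=4,suppress=True)
o=telemetry.get_obs(); print(o["tool_pos"],o["tool_rot"],o["force"],o["qpos"])
s=cams.read_camera("side");cv2.imwrite("pics/s9.png",s)
print(proj("side",o["tool_pos"]),proj("side",o["tool_pos"]-[0,0,.1]))
cv2.imwrite("pics/c9.png",cv2.resize(s[20:170,230:390],None,fx=4,fy=4,interpolation=cv2.INTER_CUBIC))
```

```text
[ 0.6358 -0.2029  0.1805] [-179.9581    0.0186   -5.7012] [-1.4626  0.1133 -0.3858] [-16.4837  26.1635  43.4758  84.9987 -18.2459  76.1169 -67.254 ]
[304.589   77.3259] [305.4016 106.974 ]
```

View pics/c9.png

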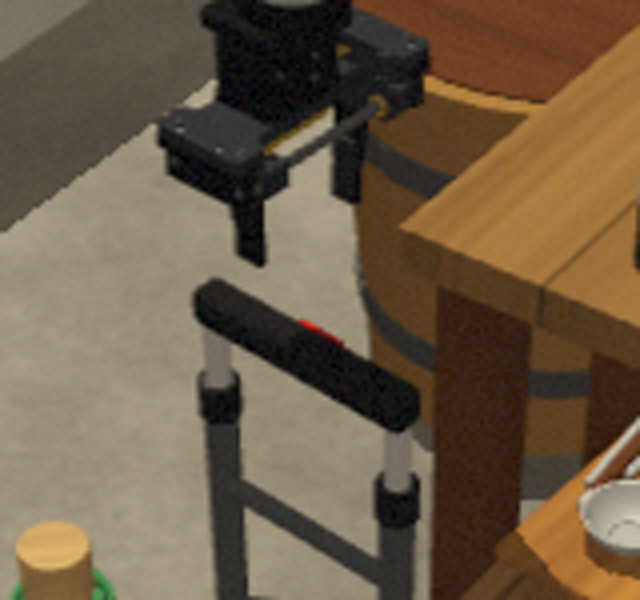

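The gripper straddles the bar, with its fingertips at side (293,85) and (317,70). Their midpoint, dropped 100 mm, lands within 2 px of the bar centre (306.7,109). I'll descend with a small shift of −4 mm along the bar.

Call:
{"method": "arm_command", "body": {
  "series": "-2 0 8 0 0;-2 0 14 0 0;0 0 16 0 0;0 0 16 0 0;0 0 14 0 0;0 0 12 0 0;0 0 12 0 0;0 0 12 0 0;0 0 10 0 0;0 0 7 0 0;0 0 3 0 0;0 0 0 0 0;0 0 0 0 0"
}}

```text
time_s: 18.55
tool_pos: [0.6317, -0.2045, 0.0571]
tool_rot: [180.0, -0.0, -6.0]
force: [-0.2, 0.1, 0.8]
grip_width: 0.0867
grasp_force: 0.0
```

Call:
{"method": "arm_command", "body": {
  "series": "0 0 0 0 60;0 0 0 0 100;0 0 0 0 130;0 0 0 0 150;0 0 0 0 170;0 0 0 0 200;0 0 0 0 255;0 0 0 0 255;0 0 0 0 255;0 0 0 0 255;0 0 0 0 255;0 0 0 0 255",
  "squeeze": 35
}}

```text
time_s: 19.55
tool_pos: [0.6315, -0.2035, 0.0567]
tool_rot: [-179.9, 0.0, -6.0]
force: [0.3, 1.9, 1.8]
grip_width: 0.0314
grasp_force: 35.0
```

The width of 31 mm means the button is pressed in. I'll pull up.

Call:
{"method": "arm_command", "body": {
  "series": "0 0 -2 0 255;0 0 -4 0 255;0 0 -6 0 255;0 0 -8 0 255;0 0 -10 0 255;0 0 -10 0 255;0 0 -10 0 255;0 0 -10 0 255;0 0 -10 0 255;0 0 -10 0 255;0 0 -10 0 255;0 0 -10 0 255;0 0 -10 0 255;0 0 -8 0 255;0 0 -6 0 255;0 0 -4 0 255;0 0 -2 0 255;0 0 0 0 255;0 0 0 0 255"
}}

```text
time_s: 21.13
tool_pos: [0.6314, -0.2035, 0.188]
tool_rot: [-179.9, -0.0, -6.0]
force: [1.9, 4.9, -3.1]
grip_width: 0.0313
grasp_force: 35.0
```

Call:
{"method": "arm_command", "body": {
  "series": "0 0 -3 0 255;0 0 -6 0 255;0 0 -8 0 255;0 0 -8 0 255;0 0 -8 0 255;0 0 -8 0 255;0 0 -8 0 255;0 0 -6 0 255;0 0 -4 0 255;0 0 -2 0 255;0 0 -1 0 255;0 0 0 0 255;0 0 0 0 255"
}}

```text
time_s: 22.22
tool_pos: [0.6314, -0.2034, 0.2493]
tool_rot: [-179.9, -0.0, -6.0]
force: [2.7, 3.9, -6.1]
grip_width: 0.0316
grasp_force: 35.0
```

Call:
{"method": "arm_command", "body": {
  "series": "0 0 -2 0 255;0 0 -2 0 255;0 0 -2 0 255;0 0 -2 0 255;0 0 -1 0 255;0 0 0 0 255;0 0 0 0 255;0 0 0 0 255"
}}

```text
time_s: 22.88
tool_pos: [0.6314, -0.2034, 0.2568]
tool_rot: [-179.9, 0.0, -6.0]
force: [4.9, 3.3, -11.5]
grip_width: 0.0314
grasp_force: 35.0
```

Call:
{"method": "arm_command", "body": {
  "series": "0 0 -1 0 255;0 0 -1 0 255;0 0 0 0 255;0 0 0 0 255;0 0 0 0 255;0 0 0 0 255"
}}

```text
time_s: 23.38
tool_pos: [0.6313, -0.2034, 0.2569]
tool_rot: [-180.0, 0.1, -6.0]
force: [8.8, 2.2, -20.0]
grip_width: 0.0316
grasp_force: 35.0
```

Run:
```python
from h import *
np.set_printoptions(precision=4,suppress=True)
s=cams.read_camera("side");cv2.imwrite("pics/s10.png",s)
a=[.634,-.2045];d=.085*np.array([np.cos(-.1),np.sin(-.1)])
print([proj("side",[*(np.array(a)+k*d),.275]) for k in(-1,0,1)])
h=cv2.cvtColor(s,cv2.COLOR_BGR2HSV); m=cv2.inRange(h,np.array((8,70,60)),np.array((25,255,255)))
for r in range(146,176,4):
    x=np.flatnonzero(m[r,226:264])+226; print(r,(x.min(),x.max()) if len(x) else 0,end=" ")
v=s.max(2); print()
for c in (276,280,284,324,328,332): y=np.flatnonzero(v[20:110,c]<75)+20; print(c,y.min(),y.max(),len(y))
```

```text
[array([329.2095,  58.6003]), array([304.6596,  46.5183]), array([281.233,  34.989])]
146 0 150 (np.int64(240), np.int64(247)) 154 (np.int64(235), np.int64(251)) 158 (np.int64(234), np.int64(252)) 162 (np.int64(234), np.int64(252)) 166 (np.int64(236), np.int64(252)) 170 (np.int64(237), np.int64(250)) 174 0 
276 20 40 21
280 20 41 22
284 20 44 25
324 20 103 33
328 20 66 21
332 52 65 14
```

The handle is at its end stop: 200.2 mm of travel, the pull force rising with no further movement, and the bar where predicted for the second stop in the side view. The stopper has not moved. I'll ease off by 1 mm and hand in.

Call:
{"method": "arm_command", "body": {
  "series": "0 0 1 0 255;0 0 0 0 255;0 0 0 0 255;0 0 0 0 255;0 0 0 0 255;0 0 0 0 255"
}}

```text
time_s: 23.93
tool_pos: [0.6313, -0.2035, 0.2568]
tool_rot: [-180.0, 0.1, -6.0]
force: [6.8, 2.4, -15.9]
grip_width: 0.0313
grasp_force: 35.0
```

```bash
python3 -c "
from cell import telemetry,env
o=telemetry.get_obs(); print(o['tool_pos'],o['force'],o['grip_width'],o['grasp_force'])
print(env.sign_off())"
```

```text
[ 0.63132282 -0.20348261  0.25683655] [  6.831449     2.42260261 -15.88509539] 0.031294834021862165 35.01173204742372
the job is handed in; nothing more can be done
None
```

Job handed in at about 24 s: by my measurements the stopper sits upright and free in the neck, and the handle is held at its second stop (200 mm) with a 35 N grip; no verdict was returned.

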